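# Slide a board carrier into the tester past its spring gate

## Robot

A 6-joint arm with a two-finger parallel gripper is mounted at the origin on a cart in front of the work surface, level with it; the furniture and walls round the work are solid. World frame = base frame: x ahead of the robot, y to its left, z up, the work surface at z = 0. Lengths are in m, angles in degrees, forces in N, time in s.
With the tool pointing down it reaches from about 0.375 to 0.9 m from the base axis. Payload 3.1 kg.
Tool frame: the origin (TCP) lies between the finger pads; the fingertips stand 11 mm ahead of it and the grasp point (between the pads) lies 8 mm behind it; z points along the fingers, y is the direction in which the jaws open and shut (so a half turn about z gives the same grasp; the last joint's range is limited). The gripper opens to 87 mm and grips with 3 to 60 N. Pads are 19 mm wide; open, the fingers measure 117 mm over their backs; the gripper's body (75 mm by 190 mm) begins 51 mm behind the grasp point.
Start: joints at [-74.399, 30.224, 82.088, -0, 67.689, -10.227], TCP at [0.272, -0.563, 0.234] pointing down, gripper open.
Joint ranges: [-176.69, 176.69], [-43.24, 126.21], [12.49, 139.97], [-82, 262], [0, 151.66], [-163.58, 163.58]. Speed limits (degrees/s): [159.86, 159.86, 180, 180, 180, 180].

## Interface

Orientations are given as a 3x3 rotation matrix whose columns are the frame's x, y, z axes.
In Python, from rig import bot, vision gives the robot as it stands. The module is installed in compiled form; this text tells all that it offers.
- The arm moves only by the tool jog_arm, never from a script. Its argument "rows" is a list of rows, each an object with "dp": the shift along the tool's x, y, z in mm, a list of three; "turn": the turn, a rotation vector about the tool's x, y, z in degrees, a list of three; "grip": the opening, from 0 (shut) to 1 (fully open). A call has 1 to 10 rows; each row is the pose to reach, as a shift and turn from the pose commanded when the call began, along the tool's axes at that moment; what a row does not reach only later rows make up. A row lasts 1/10 s, in which the tool goes at most 50 mm and 8.59 degrees, less where a joint would pass 70% of its speed; a pose out of reach is approached as far as the arm can. A call with a gripper value outside its range is refused whole. The fingers move at their own pace and stop on an object; the grip force is fixed at half the most. Time passes only in rows, so rows that repeat a pose let the fingers close. It gives the time, the measured TCP pose, the force and the opening at its end, in the units of the state.
- bot.read_state(): the state, without advancing time (a new reading comes with each control period).
- vision.capture(name): name is "scene" or "top"; returns (picture, depth): 384x512x3 uint8, red, green, blue; 384x512 float32, m along the optical axis (not along the pixel's ray), 0 where there is no reading.
- vision.camera_info(name): a dict with "vertical_fov" (degrees; the focal length in pixels is half the picture's height over the tangent of half this angle, whatever the lens; pixels are square), "cx", "cy" (the principal point, pixels), "position" and "rotation" of the camera in the world. Camera axes: x right, y down, z forward; pixel columns grow to the right and rows downward; lengths in m; the calibration is good to about 2 mm. A picture is of the moment at which its call begins. camera_info takes no time and is no camera call.
- bot.hand_in(): hands the job in, once; it reports no verdict.
The state is a dict: "time_s": time; "joint_positions": joint angles; "qvel": joint speeds; "tau": joint torques, N m; "position": TCP position; "tcp_rot": TCP orientation; "force": force on the tool from outside, world axes, zero at the start; "moment": the same for the moment, N m; "opening": opening from 0.0 (shut) to 1.0 (fully open).
Only numpy, scipy, OpenCV 4.12 (cv2) and the standard library are available. Lean on these libraries where they do the work, as an engineer would, in place of code of your own. Each camera call takes 0.05 s, during which the arm holds its last target.

## Task

Load the circuit board into the tester: with one fingertip press the long bar beside the lane down to hold the spring gate up, and meanwhile push the black board carrier along the lane with the other finger until it is right past the gate and gently against the spring contact head. Then let the gate spring shut behind the carrier so that it is locked in. Only push and press: do not lift or tip the carrier, keep the gate from coming down on the carrier as it passes, keep the board seated, and leave the things lying around the tester alone.

Things in the scene. Friction and masses are not known exactly. Their poses are not given: they have to be found in the camera images.
- tester: Fixed slide-in board tester, a low open lane on a dark base. Origin: on the desk under the lane's middle, at the gate. +x is the pushing direction (entry -167 mm, end block +138), -y the side of the hinge and bar, z up. Lane floor at z = 22, inner guide faces at y = -49 and +49; hinge-side guide 32 high (its two shaft bearings 47), other 44. Gate raised included, all stays under z = 75 mm.
- gate (a joint): Hinged gate, rad: 0 shut, grows as it rises, stop at 1.0; its spring shuts it at once when let go. Pushing the carrier against it does not open it, from either side. It clears the carrier above about 0.6; 0.8 is a good value.
- blade (a point): Middle of the gate's steel stop blade over the lane, 6 mm thick along the lane (tester x = -3 to +3 mm). Shut, it covers tester y = -37 to -19 and z = 26 to 46 mm; raised, it leans over the lane to y = -13 mm at most. The hinge shaft runs along the lane at y = -52, z = 40 mm.
- bar_mid (a point): Middle of the top of the gate's hold-open bar, a flat strip 198 mm long (tester x = -180 to +18 mm), 22 mm wide, outside the hinge-side guide. Shut, it slopes up outward by 0.4 rad, its middle at tester y = -70, z = 49 mm; pressed down about 16 mm anywhere along it (3 to 5 N) it raises the gate to 0.8 rad. A fingertip may slide along it.
- contact_head (a joint): Travel of the spring contact head at the lane's end, m: 0 free, grows as the carrier pushes it back, stop at 0.013. About 0.7 N at first touch, 1.7 N at 0.009. Its free face is at tester x = +115 mm, so the carrier meets it just before it is past the gate. Locked in by the gate, the carrier keeps it at about 0.004 to 0.012.
- carrier: Black tray, 116 mm long (x), 94 wide (y), end walls 13 high, side rims 11, about 0.35 kg, 2 mm side play. Origin: centre of its underside; +x is its front. On the rear wall (x = -58) stands a push plate over y = -12 to +44, up to 37 mm high, leaning forward 0.33 rad, so a rising finger parts from it. Past the gate with origin at tester x over +61; home at about +66; at +70 the head is at its stop.
- carrier_rear (a point): On the carrier's rear face at the foot of the push plate, in the middle of the plate's width, 13 mm above the underside: the place to push.
- seat (a point): Where the middle of the board's underside sits in the carrier, 4 mm above the carrier's underside.
- board: Blue circuit board 58 x 90 x 20 mm lying loose in the carrier between low ribs, long side along the lane. Origin: centre of its underside.
- next_board: Bystander: green circuit board 66 x 100 x 20 mm lying on the desk beyond the taller guide. Origin: centre of its underside.
- heat_sink: Bystander: small finned heat sink 25 x 30 x 18 mm on the desk beyond the taller guide. Origin: centre of its underside.
- driver: Bystander: yellow screwdriver 143 mm long on the desk beyond the taller guide. Origin: centre of its underside.
Things that resemble listed ones, but are neither listed nor needed, are in the scene too. Leave any pink look-alike of the board alone.

How it is judged (in metres and radians):
On the way, in this order (a step that is already met when the one before it is completed fails the run):
1. the gate is held up while the carrier still waits before it (value of joint gate above 0.55 rad and x of carrier in the frame of tester below -0.055 m), for 0.2 s.
2. the carrier is pushed right past the held-up gate (value of joint gate above 0.5 rad and x of carrier in the frame of tester above 0.061 m), for 0.05 s.
At the end, for the whole second after the job is handed in: The gate is shut (under 0.08 rad) behind the carrier, whose rear is past the blade (origin over 59 mm beyond the gate line), the contact head is pressed back more than 2.5 mm, and the carrier lies flat and straight in the lane, at rest, with the board within 8 mm of its seat (value of joint gate below 0.08 rad and value of joint contact_head above 0.0025 m and x of carrier in the frame of tester above 0.059 m and z of carrier in the frame of tester below 0.025 m and angle between carrier's own z axis and vertical below 0.05 rad and angle between the x axis of carrier and the x axis of tester, either way round below 0.06 rad and distance between board and seat below 0.008 m and linear speed of carrier below 0.01 m/s); the robot touches nothing.
It fails at once if the carrier is lifted off the lane or tipped (z of carrier in the frame of tester above 0.034 m or angle between carrier's own z axis and vertical above 0.17 rad).
It fails at once if the gate comes down on the carrier while it passes (value of joint gate below 0.45 rad and x of carrier in the frame of tester between -0.053 and 0.052 m).
It fails at once if the contact head is rammed against its stop (travel over 13.2 mm) (value of joint contact_head above 0.0132 m).
It fails at once if the board leaves its seat (distance between board and seat above 0.015 m).
It fails at once if the next board, the heat sink or the screwdriver is disturbed (moved over 20 mm) (distance of any of next_board, heat_sink, driver from where it was at the start of the episode above 0.02 m).
It also fails if it takes over 46 s, if anything falls off the work surface, if the arm or the gripper's body presses on something with over 40 N, if the wrist force passes 120 N, or if a joint passes its speed limit or range.

## Working session

There is one attempt and no reset: what is moved stays moved. The work goes in short steps, Python scripts to look and compute and a tool call to move; the robot and the scene stay as the last step left them, time stands still between calls to the robot, and variables do not carry over. Pictures are saved under pics/ and viewed, and the job is handed in when it is done.

Besides the shell and the picture viewer there is one more tool, called after "Call:" in YAML: its name, and indented under it one key for each argument. jog_arm: Moves the arm, as the interface text tells. Its arguments: {"type":"object","properties":{"rows":{"type":"array"}},"required":["rows"]}

```bash
mkdir -p pics
python3 - <<'E'
from rig import bot, vision
import cv2, numpy as np
for n in ("scene","top"):
    p,d=vision.capture(n); np.savez(f"{n}0.npz",p=p,d=d)
    i=vision.camera_info(n); print(n,i)
    cv2.imwrite(f"pics/{n}0.png",cv2.resize(p[:,:,::-1],(800,600),interpolation=cv2.INTER_CUBIC))
s=bot.read_state(); print(s)
E
```

```text
scene {'vertical_fov': 45.47415569406702, 'cx': 251.68250623856449, 'cy': 193.53497350840857, 'position': array([0.22897242, 0.58670876, 0.67584928]), 'rotation': array([[-0.88879015, -0.28427922,  0.35949604],
       [-0.45812797,  0.52869696, -0.7145616 ],
       [ 0.01307055, -0.7997905 , -0.60013691]])}
top {'vertical_fov': 50.80083398890457, 'cx': 256.0295659774217, 'cy': 190.38466763443745, 'position': array([ 0.48432695, -0.11749594,  0.90212484]), 'rotation': array([[-0.0128455 , -0.99219753,  0.12401228],
       [-0.99975837,  0.01053182, -0.01929445],
       [ 0.01783783, -0.12423016, -0.99209308]])}
{'time_s': 0.1, 'joint_positions': array([-7.43993017e+01,  3.02733775e+01,  8.21501324e+01, -1.96857562e-03,
        6.76860768e+01, -1.02285273e+01]), 'qvel': array([ 0.09295211, -0.11447194, -0.16879202,  0.06864113,  0.03577117,
       -0.06087739]), 'tau': array([-5.39017001e-04, -4.40986311e+01, -1.77151161e+01,  6.34898501e-02,
        5.33928804e-02, -3.31117576e-05]), 'position': array([ 0.27213943, -0.56193844,  0.23266621]), 'tcp_rot': array([[ 9.00091038e-01,  4.35701534e-01, -5.44985515e-04],
       [ 4.35701766e-01, -9.00089223e-01,  1.83363589e-03],
       [ 3.08382381e-04, -1.88789038e-03, -9.99998170e-01]]), 'force': array([ 0.14455372, -0.0577046 ,  0.13915778]), 'moment': array([ 0.05137601, -0.00149741,  0.03474631]), 'opening': 0.9993533726440283}
```

View pics/scene0.png

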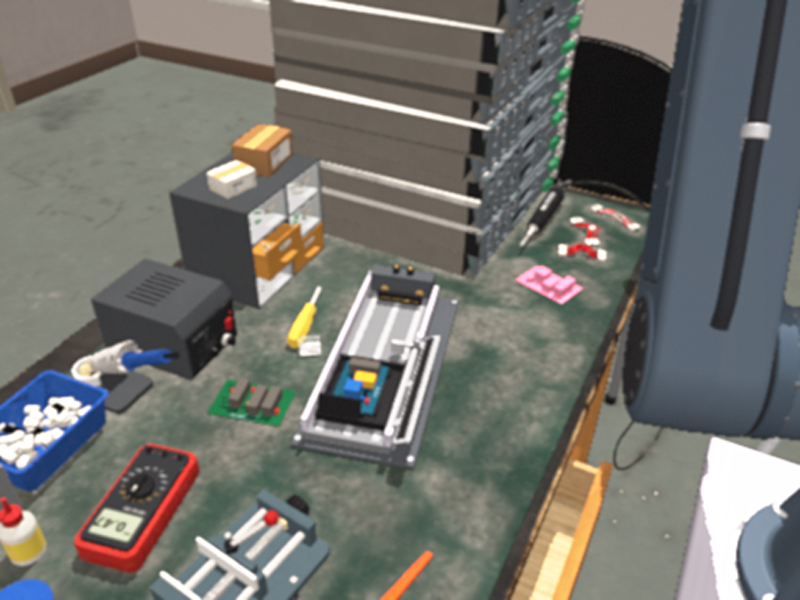

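View pics/top0.png

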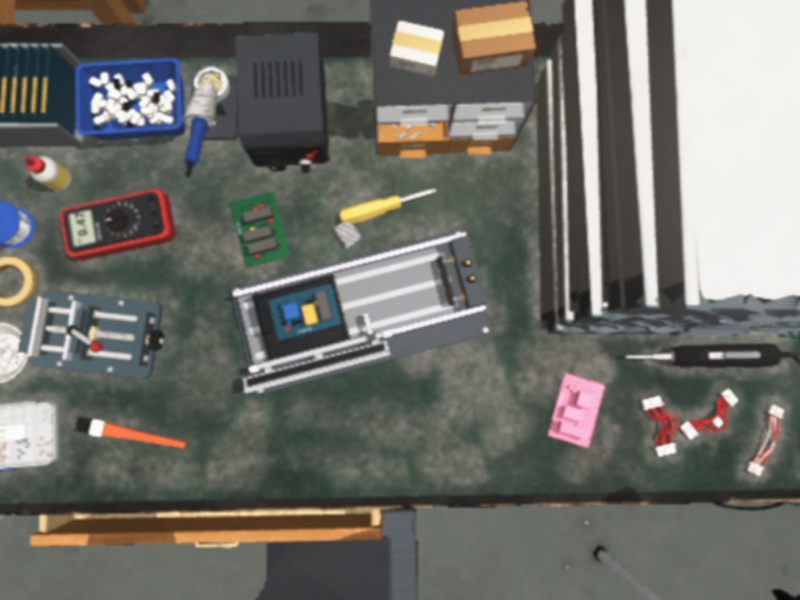

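```bash
cat > h.py <<'E'
import numpy as np, cv2
from rig import bot, vision
def K(n):
    i=vision.camera_info(n); f=192/np.tan(np.radians(i["vertical_fov"]/2)); return i,f
def cloud(n,d):
    i,f=K(n); v,u=np.mgrid[0:384,0:512].astype(float)
    P=np.stack([(u-i["cx"])/f*d,(v-i["cy"])/f*d,d],-1)
    return P@i["rotation"].T+i["position"]
def proj(n,P):
    i,f=K(n); q=(np.asarray(P)-i["position"])@i["rotation"]
    return np.stack([q[...,0]/q[...,2]*f+i["cx"],q[...,1]/q[...,2]*f+i["cy"]],-1)
E
python3 - <<'E'
from h import *
a=np.load("top0.npz"); p,d=a["p"],a["d"]
c=p[140:260,140:325]; cv2.imwrite("pics/crop_top.png",cv2.resize(c[:,:,::-1],None,fx=4.3,fy=4.3,interpolation=cv2.INTER_CUBIC))
X=cloud("top",d); z=X[...,2]
print("desk z",np.median(z[260:300,150:300]))
zz=np.clip(z[140:260,140:325]/0.08,0,1)*255
cv2.imwrite("pics/z_top.png",cv2.applyColorMap(cv2.resize(zz.astype(np.uint8),None,fx=4.3,fy=4.3,interpolation=cv2.INTER_NEAREST),cv2.COLORMAP_JET))
E
```

```text
desk z 0.003089812653504831
```

View pics/crop_top.png

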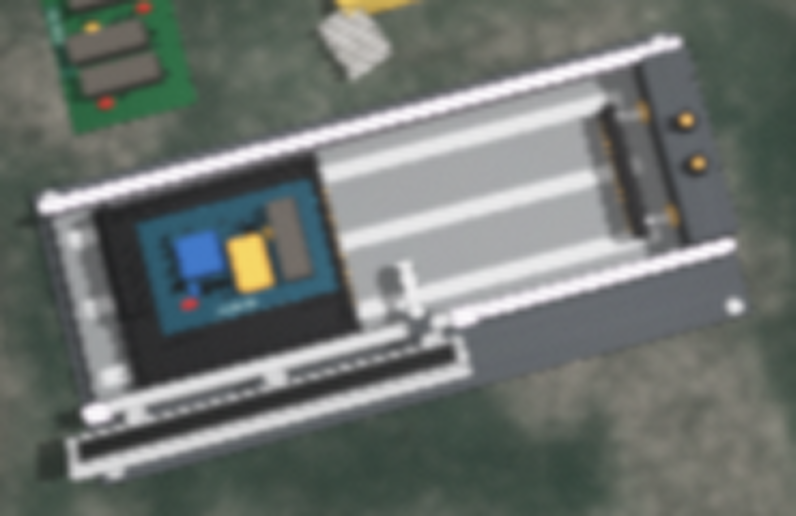

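View pics/z_top.png

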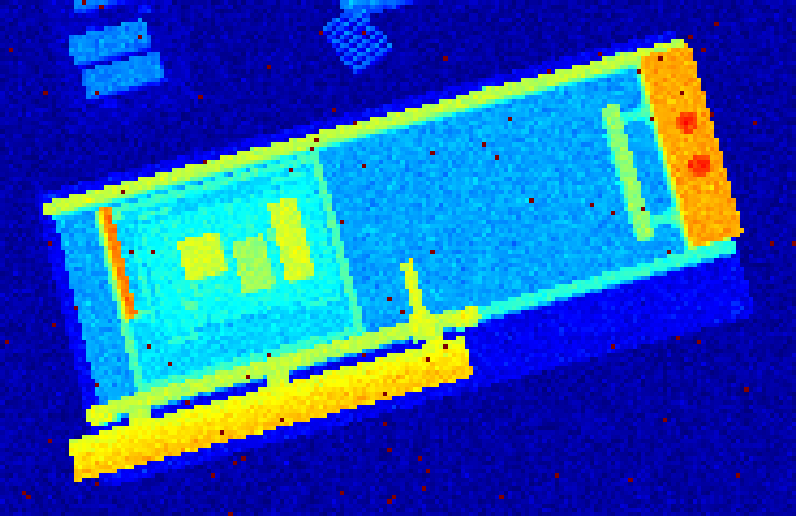

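```bash
cat >> h.py <<'E'
def tpts(X,T): # world->tester
    yaw,ox,oy=T; c,s=np.cos(yaw),np.sin(yaw)
    q=X[...,:2]-np.array([ox,oy]); return np.stack([c*q[...,0]+s*q[...,1],-s*q[...,0]+c*q[...,1],X[...,2]],-1)
def tw(P,T):
    P=np.asarray(P,float); yaw,ox,oy=T; c,s=np.cos(yaw),np.sin(yaw)
    return np.stack([c*P[...,0]-s*P[...,1]+ox,s*P[...,0]+c*P[...,1]+oy,P[...,2]],-1)
E
python3 - <<'E'
from h import *
from scipy.optimize import minimize
for n in ("top","scene"):
    a=np.load(n+"0.npz"); p,d=a["p"],a["d"]; X=cloud(n,d)
    ok=d>0
    zb=np.median(X[...,2][ok&(abs(X[...,2])<.01)]) ; print(n,"desk",zb)
    X[...,2]-=zb
    if n=="top":
        # init guess from crop pixels: ends of tall guide top
        def w(u,v): 
            q=X[140+int(v/4.3)-1:140+int(v/4.3)+2,140+int(u/4.3)-1:140+int(u/4.3)+2].reshape(-1,3); return np.median(q,0)
        A,B=w(55,205),w(675,46); print(A,B)
        yaw=np.arctan2(B[1]-A[1],B[0]-A[0])
        T=(yaw,0,0)
        t=tpts(np.array([A,B]),T); 
        # blade mid, bar ends
        o=tw(np.array([0,0,0]),T)
        T0=(yaw,)+tuple((tw(np.array([[ (t[0,0]-(-167)*1e-3+t[1,0]-.138)/2, t[:,1].mean()-.053,0]]),T)[0,:2]))
        print("T0",np.degrees(T0[0]),T0[1:])
    q=tpts(X,T0)
    m=ok&(abs(q[...,0])<.21)&(abs(q[...,1])<.11)
    Q=q[m]
    g=Q[(abs(Q[:,1]-.053)<.012)&(Q[:,2]>.039)&(Q[:,2]<.05)&(abs(Q[:,0])<.12)]
    k=np.polyfit(g[:,0],g[:,1],1); print("tall guide slope,y",k, np.percentile(g[:,1]-np.polyval(k,g[:,0]),[3,97]), "zmed",np.median(g[:,2]))
    b=Q[(Q[:,1]<-.058)&(Q[:,2]>.035)&(Q[:,2]<.07)]
    kb=np.polyfit(b[:,0],b[:,1],1)
    print("bar",kb,"x",np.percentile(b[:,0],[.5,99.5]),"y",np.percentile(b[:,1],[1,99]),"z",np.percentile(b[:,2],[2,50,98]))
    e=Q[(Q[:,0]>.1)&(Q[:,2]>.05)&(Q[:,2]<.07)]
    print("endblock x",np.percentile(e[:,0],[1,99]),"y",np.percentile(e[:,1],[1,99]))
    bl=Q[(abs(Q[:,0])<.03)&(Q[:,1]>-.045)&(Q[:,1]<-.015)&(Q[:,2]>.036)&(Q[:,2]<.06)]
    print("blade",np.percentile(bl[:,0],[5,50,95]),np.percentile(bl[:,1],[5,95]),np.median(bl[:,2]),len(bl))
    pl=Q[(Q[:,0]<-.08)&(Q[:,2]>.05)&(Q[:,2]<.07)&(Q[:,1]>-.04)&(Q[:,1]<.047)]
    print("plate top x",np.percentile(pl[:,0],[2,50,98]),"y",np.percentile(pl[:,1],[2,98]),len(pl))
    h=Q[(Q[:,0]>.1)&(Q[:,0]<.13)&(abs(Q[:,1])<.04)&(Q[:,2]>.03)&(Q[:,2]<.05)]
    print("head",np.percentile(h[:,0],[5,50,95]))
E
```

```text
top desk 0.002919638021830706
[0.60100273 0.08723828 0.04230383] [ 0.67860786 -0.2222701   0.04268723]
T0 -75.9240345153997 (np.float64(0.5919231842060614), np.float64(-0.09447057035680687))
tall guide slope,y [0.00193036 0.05230243] [-0.00289051  0.00297775] zmed 0.041996663456810523
bar [ 0.0018707  -0.07141341] x [-0.19161209  0.00433484] y [-0.08185468 -0.05958478] z [0.0428529  0.04889302 0.05363403]
endblock x [0.12522866 0.15094687] y [-0.04740766  0.04808998]
blade [-0.01538381 -0.01258989 -0.00985265] [-0.04334298 -0.02020227] 0.043720487000340424 36
plate top x [-0.1507211  -0.14741361 -0.14500536] y [-0.01105042  0.04169882] 66
head [0.10230347 0.1081593  0.12544254]
scene desk 6.844881564532779e-05
tall guide slope,y [0.00026233 0.05122852] [-0.00283666  0.00338493] zmed 0.04190311810408254
bar [ 0.00205286 -0.07200519] x [-0.19321582  0.00471621] y [-0.08261505 -0.05836122] z [0.04209687 0.04914637 0.05301135]
endblock x [0.12310287 0.15202028] y [-0.0481629   0.04684124]
blade [-0.01655465 -0.01422887 -0.00901652] [-0.04319902 -0.02136163] 0.04194055244217609 50
plate top x [-0.15204196 -0.14885583 -0.14441671] y [-0.01140041  0.04169697] 134
head [0.10145525 0.12434043 0.12830457]
```

```bash
cat >> h.py <<'E'
_T0=(np.radians(-75.924),.5919232,-.0944706)
_o=tw([-.0128,-.0005,0],_T0)
T=(np.radians(-75.924+.09),_o[0],_o[1])
E
python3 - <<'E'
from h import *
print("T",np.degrees(T[0]),T[1:])
for n in ("top","scene"):
    a=np.load(n+"0.npz"); X=cloud(n,a["d"]); X[...,2]-= .0029 if n=="top" else 0
    ok=a["d"]>0
    q=tpts(X,T); Q=q[ok&(abs(q[...,0])<.2)&(abs(q[...,1])<.09)]
    f=Q[(Q[:,0]<-.01)&(Q[:,0]>-.06)&(abs(Q[:,1])<.03)]
    # front wall top ~z 35
    w=f[(f[:,2]>.031)&(f[:,2]<.04)]; print(n,"front wall x",np.percentile(w[:,0],[50,90,98,99.5]))
    f=Q[(Q[:,0]<-.12)&(Q[:,0]>-.165)&(Q[:,1]<-.018)&(Q[:,1]>-.042)]
    w=f[(f[:,2]>.03)&(f[:,2]<.04)]; print("rear wall x",np.percentile(w[:,0],[.5,2,10,50]))
    r=X[ok&(X[...,2]>.12)&(X[...,0]>0.2)&(X[...,0]<1.0)&(X[...,1]<.35)&(X[...,1]>-.7)&(X[...,0]>.3)]
    for y0 in np.arange(-.7,.35,.1):
        s=r[(r[:,1]>y0)&(r[:,1]<y0+.1)]
        if len(s): print(round(y0,2),"minx",s[:,0].min().round(3),"maxz",s[:,2].max().round(3))
# overlay
p=np.load("top0.npz")["p"].copy(); big=cv2.resize(p[:,:,::-1],(800,600))
for P in ([-.180,-.0599,.045],[.018,-.0599,.045],[0,-.028,.046],[-.167,.049,.044],[.138,.049,.044],[-.167,-.049,.032],[.138,-.049,.032],[.115,0,.04]):
    u=proj("top",tw(P,T))*800/512; cv2.circle(big,tuple(int(v) for v in u),3,(0,0,255),1)
cv2.imwrite("pics/ov.png",cv2.resize(big[200:420,200:520],None,fx=2.4,fy=2.4))
st=bot.read_state(); print(st["time_s"],st["position"])
for g in ([-.162,-.027,.15],[-.162,-.027,.09]): print(tw(g,T))
E
```

```text
T -75.834 (np.float64(0.5883251412505548), np.float64(-0.0821765374804119))
top front wall x [-0.03125578 -0.02918261 -0.02873626 -0.02865661]
rear wall x [-0.14485918 -0.14473851 -0.14404894 -0.14208872]
-0.7 minx 0.541 maxz 0.166
-0.6 minx 0.539 maxz 0.262
-0.5 minx 0.527 maxz 0.448
-0.4 minx 0.527 maxz 0.45
-0.3 minx 0.801 maxz 0.219
-0.2 minx 0.798 maxz 0.217
-0.1 minx 0.915 maxz 0.171
0.1 minx 0.741 maxz 0.124
scene front wall x [-0.05263361 -0.02963123 -0.02878215 -0.02867376]
rear wall x [-0.14596042 -0.14578008 -0.14551615 -0.14317768]
-0.7 minx 0.524 maxz 0.379
-0.6 minx 0.526 maxz 0.404
-0.5 minx 0.525 maxz 0.425
-0.4 minx 0.527 maxz 0.44
-0.3 minx 0.799 maxz 0.217
-0.2 minx 0.3 maxz 0.518
-0.1 minx 0.3 maxz 0.51
0.1 minx 0.742 maxz 0.12
0.1 [ 0.27213943 -0.56193844  0.23266621]
[0.5224996 0.0682894 0.15     ]
[0.5224996 0.0682894 0.09     ]
```

View pics/ov.png

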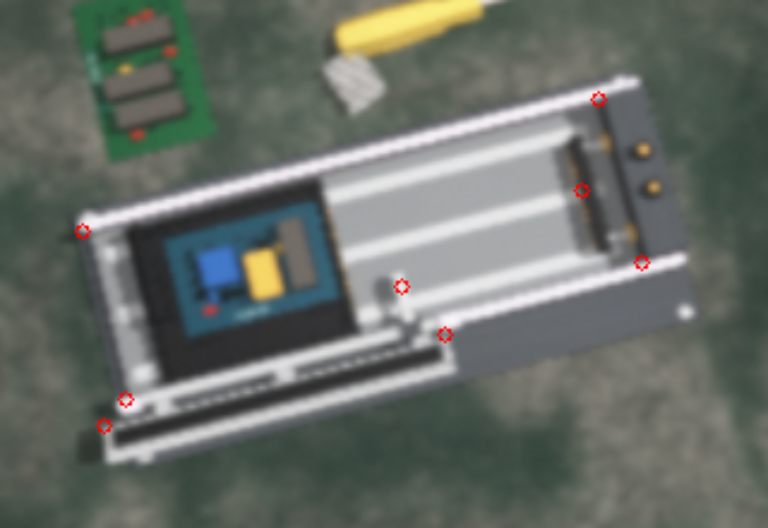

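The real tester is at about (365,310) in the 800x600 top picture. Its look-alikes are the small grey fixture at (95,330) and the pink board at (577,410). The real one matches the description: long bar, blue board in a black tray, and the overlay points fit. I'm moving towards the entry.

Call:
jog_arm:
  rows:
    - {"dp": [33, -30.5, 0], "turn": [0, 0, -7.84], "grip": 0.83}
    - {"dp": [66, -61, 0], "turn": [0, 0, -15.7], "grip": 0.83}
    - {"dp": [99, -91.5, 0], "turn": [0, 0, -23.5], "grip": 0.83}
    - {"dp": [132, -122, 0], "turn": [0, 0, -31.4], "grip": 0.83}
    - {"dp": [165, -152.5, 0], "turn": [0, 0, -39.2], "grip": 0.83}
    - {"dp": [198, -183, 0], "turn": [0, 0, -47], "grip": 0.83}
    - {"dp": [231, -213.5, 0], "turn": [0, 0, -54.9], "grip": 0.83}
    - {"dp": [264, -244, 0], "turn": [0, 0, -62.7], "grip": 0.83}
    - {"dp": [297, -274.5, 0], "turn": [0, 0, -70.6], "grip": 0.83}
    - {"dp": [330, -305, 0], "turn": [0, 0, -78.4], "grip": 0.83}

```text
time_s: 1.1
position: [0.4367, -0.1424, 0.2334]
tcp_rot: [[-0.251, 0.968, -0.0], [0.968, 0.251, 0.0], [0.0, -0.0, -1.0]]
force: [1.4, -0.8, 0.0]
opening: 0.833
```

```bash
cat >> h.py <<'E'
def rel(g):  # remaining in tool axes mm + yaw
    s=bot.read_state(); R=s["tcp_rot"]; d=(tw(g,T)-s["position"])*1000
    c,sn=np.cos(T[0]),np.sin(T[0]); G=np.array([[-c,-sn,0],[-sn,c,0],[0,0,-1]])  # cols: -tx, ty, down
    G=np.array([[-c,-sn,0],[-sn,c,0],[0,0,-1]])
    from scipy.spatial.transform import Rotation as Ro
    print("t",s["time_s"],"tester pos",(tpts(s["position"],T)*1000).round(1),"dp",(R.T@d).round(1),"turn",np.degrees(Ro.from_matrix(R.T@G).as_rotvec()).round(2),"F",s["force"].round(2),"op",round(s["opening"],3))
E
python3 -c "
from h import *
rel([-.162,-.027,.15])"
```

```text
t 1.1 tester pos [  21.3 -161.8  233.4] dp [182.4 136.   83.4] turn [-0.01 -0.01  0.37] F [ 1.43 -0.83  0.  ] op 0.833
```

Call:
jog_arm:
  rows:
    - {"dp": [30, 22, 0], "turn": [0, 0, 0], "grip": 0.83}
    - {"dp": [60, 45, 0], "turn": [0, 0, 0], "grip": 0.83}
    - {"dp": [90, 67, 0], "turn": [0, 0, 0], "grip": 0.83}
    - {"dp": [120, 90, 20], "turn": [0, 0, 0], "grip": 0.83}
    - {"dp": [150, 112, 40], "turn": [0, 0, 0], "grip": 0.83}
    - {"dp": [175, 130, 60], "turn": [0, 0, 0], "grip": 0.83}
    - {"dp": [180, 134, 80], "turn": [0, 0, 0], "grip": 0.83}
    - {"dp": [180, 134, 80], "turn": [0, 0, 0], "grip": 0.83}
    - {"dp": [180, 134, 80], "turn": [0, 0, 0], "grip": 0.83}

```text
time_s: 2.0
position: [0.5216, 0.0631, 0.1533]
tcp_rot: [[-0.246, 0.969, -0.002], [0.969, 0.246, -0.0], [0.0, -0.002, -1.0]]
force: [-0.3, 0.7, 0.4]
opening: 0.827
```

```bash
python3 -c "
from h import *
rel([-.162,-.027,.09])
for n in ('top','scene'):
    p,d=vision.capture(n); np.savez(n+'1.npz',p=p,d=d)
    cv2.imwrite(f'pics/{n}1.png',cv2.resize(p[:,:,::-1],(800,600),interpolation=cv2.INTER_CUBIC))
"
```

```text
t 2.0 tester pos [-157.2  -29.1  153.3] dp [ 4.8  2.2 63.3] turn [-0.09 -0.02  0.09] F [-0.25  0.69  0.35] op 0.827
```

View pics/scene1.png

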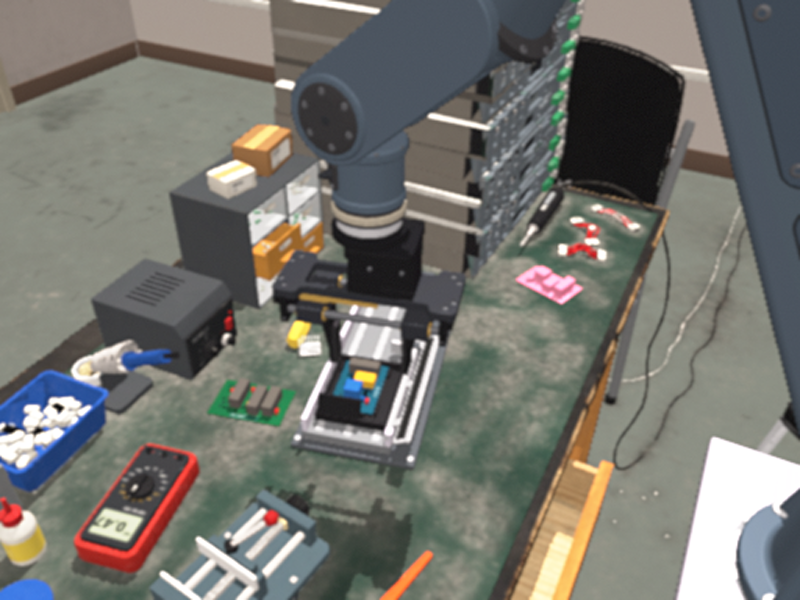

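Call:
jog_arm:
  rows:
    - {"dp": [5, 2, 25], "turn": [0, 0, 0], "grip": 0.83}
    - {"dp": [5, 2, 50], "turn": [0, 0, 0], "grip": 0.83}
    - {"dp": [5, 2, 73], "turn": [0, 0, 0], "grip": 0.83}
    - {"dp": [5, 2, 73], "turn": [0, 0, 0], "grip": 0.83}
    - {"dp": [5, 2, 73], "turn": [0, 0, 0], "grip": 0.83}

```text
time_s: 2.6
position: [0.5233, 0.0678, 0.0814]
tcp_rot: [[-0.245, 0.97, 0.001], [0.97, 0.245, -0.0], [-0.0, 0.001, -1.0]]
force: [-0.5, 0.1, -0.1]
opening: 0.832
```

```bash
python3 -c "
from h import *
rel([-.162,-.027,.046])
for n in ('top','scene'):
    p,d=vision.capture(n); np.savez(n+'2.npz',p=p,d=d)
    c=p[120:300,120:340] if n=='top' else p[140:310,160:320]
    cv2.imwrite(f'pics/{n}2.png',cv2.resize(c[:,:,::-1],None,fx=3.5,fy=3.5,interpolation=cv2.INTER_CUBIC))
"
```

```text
t 2.6 tester pos [-161.3  -26.3   81.4] dp [ 0.7 -0.7 35.4] turn [ 0.05  0.02 -0.01] F [-0.46  0.06 -0.14] op 0.832
```

View pics/scene2.png

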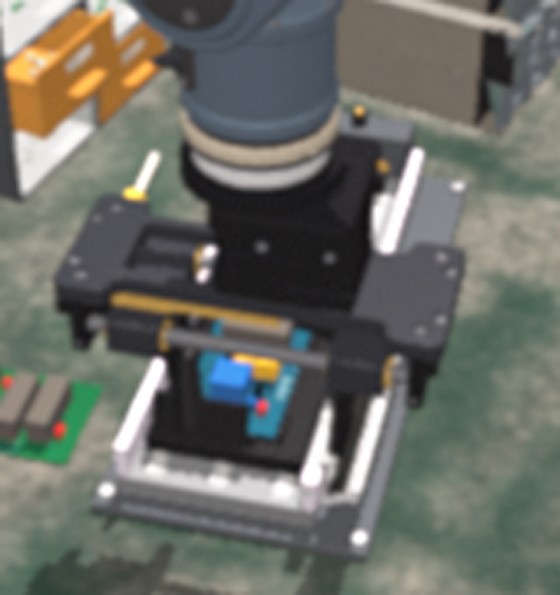

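View pics/top2.png

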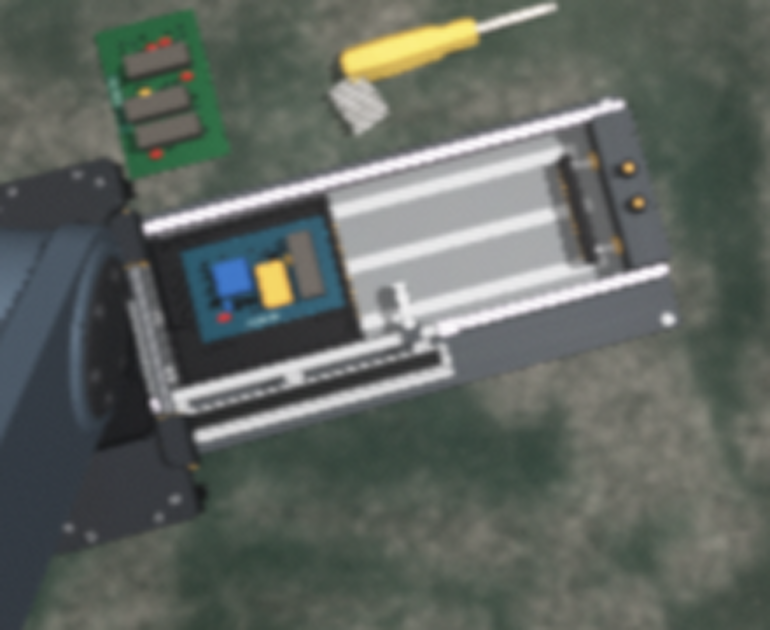

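```bash
python3 -c "
from h import *
a=np.load('scene2.npz'); X=cloud('scene',a['d']); q=tpts(X,T)[a['d']>0]*1000
for lo,hi in ((60,75),(75,90),(90,105),(105,125)):
    m=(q[:,2]>lo)&(q[:,2]<hi)&(abs(q[:,0]+162)<20)
    for s,(a1,b1) in (('bar',(-100,-45)),('push',(-10,60))):
        w=q[m&(q[:,1]>a1)&(q[:,1]<b1)]
        if len(w): print(lo,s,len(w),'x',np.percentile(w[:,0],[3,97]).round(1),'y',np.percentile(w[:,1],[3,97]).round(1))
print(proj('scene',tw([[-.152,-.0625,.070],[-.152,-.0775,.07],[-.152,.009,.07],[-.152,.024,.07]],T)))
"
```

```text
60 bar 17 x [-172.  -149.8] y [-72.2 -63.4]
60 push 18 x [-171.1 -152. ] y [ 8.8 17.5]
75 bar 41 x [-172.4 -151.1] y [-72.2 -63.1]
75 push 49 x [-172.7 -151.2] y [ 8.9 16.7]
90 bar 33 x [-171.9 -168.9] y [-73.8 -64.6]
90 push 52 x [-172.6 -153.2] y [ 8.9 18.6]
105 bar 37 x [-172.7 -168.1] y [-75.9 -64.2]
105 push 86 x [-172.9 -154.3] y [ 8.9 21.6]
[[254.69940225 262.37410231]
 [262.68983656 263.7864664 ]
 [217.28202419 255.76032399]
 [209.56996371 254.39716438]]
```

Call:
jog_arm:
  rows:
    - {"dp": [0, -1.5, 10], "turn": [0, 0, 0], "grip": 0.83}
    - {"dp": [0, -1.5, 20], "turn": [0, 0, 0], "grip": 0.83}
    - {"dp": [0, -1.5, 27], "turn": [0, 0, 0], "grip": 0.83}
    - {"dp": [0, -1.5, 31], "turn": [0, 0, 0], "grip": 0.83}
    - {"dp": [0, -1.5, 33], "turn": [0, 0, 0], "grip": 0.83}
    - {"dp": [0, -1.5, 33], "turn": [0, 0, 0], "grip": 0.83}

```text
time_s: 3.3
position: [0.5209, 0.0681, 0.0472]
tcp_rot: [[-0.246, 0.969, -0.001], [0.969, 0.246, -0.0], [0.0, -0.001, -1.0]]
force: [-1.8, -0.6, 3.2]
opening: 0.827
```

```bash
cat > look.py <<'E'
from h import *
import sys
k=sys.argv[1]
rel([0,-.027,.046])
for n in ('top','scene'):
    p,d=vision.capture(n); np.savez(n+k+'.npz',p=p,d=d)
    c=p[120:300,120:340] if n=='top' else p[140:310,160:320]
    cv2.imwrite(f'pics/{n}{k}.png',cv2.resize(c[:,:,::-1],None,fx=3.5,fy=3.5,interpolation=cv2.INTER_CUBIC))
    q=tpts(cloud(n,d),T)[d>0]*1000
    if n=='top': q[:,2]-=2.9
    b=q[(q[:,0]>-140)&(q[:,0]<10)&(q[:,1]<-58)&(q[:,1]>-90)&(q[:,2]>20)&(q[:,2]<62)]
    if len(b)>20:
        for _ in range(3):
            kf=np.polyfit(b[:,1],b[:,2],1); r=b[:,2]-np.polyval(kf,b[:,1]); b=b[abs(r)<max(2.5,2*r.std())]
        print(n,"bar slope ang",np.arctan(kf[0]).round(3),"gate~",(np.arctan(kf[0])+.4).round(3),"z@-70",np.polyval(kf,-70).round(1),len(b))
    w=q[(q[:,0]>-160)&(q[:,0]<125)&(abs(q[:,1])<40)]
    bd=q[(q[:,2]>36)&(q[:,2]<56)&(abs(q[:,1])<32)]
E
python3 look.py 3
```

```text
t 3.3 tester pos [-162.2  -28.6   47.2] dp [-162.2    1.4    1.2] turn [-0.08 -0.02  0.07] F [-1.78 -0.56  3.22] op 0.827
top bar slope ang 0.34 gate~ 0.74 z@-70 33.2 616
scene bar slope ang 0.281 gate~ 0.681 z@-70 33.4 74
```

View pics/top3.png

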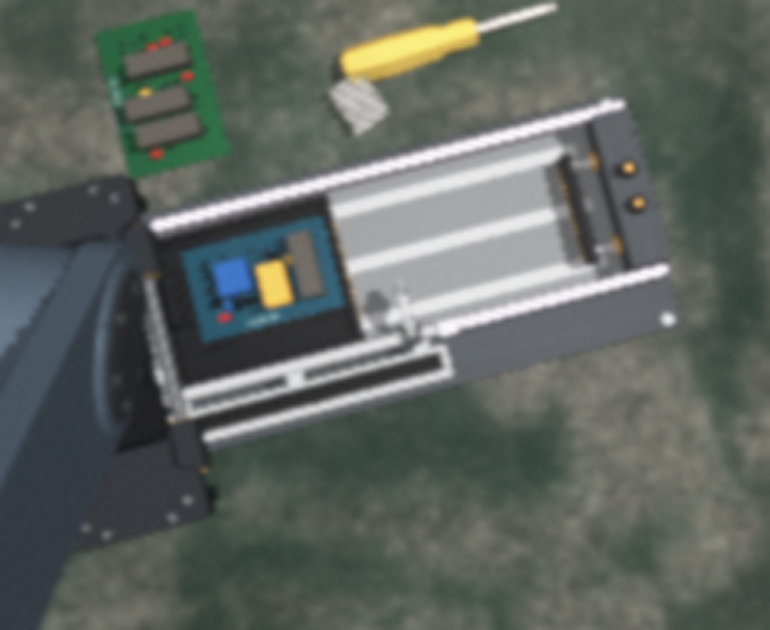

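View pics/scene3.png

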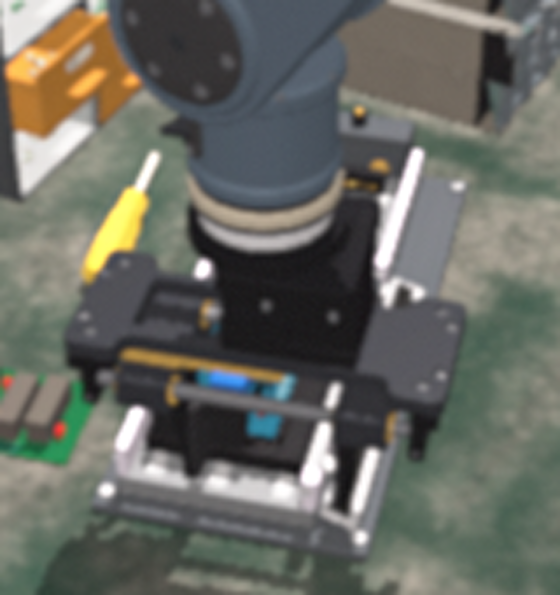

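Call:
jog_arm:
  rows:
    - {"dp": [0, 0.5, 1], "turn": [0, 0, 0], "grip": 0.83}
    - {"dp": [0, 0.5, 1], "turn": [0, 0, 0], "grip": 0.83}
    - {"dp": [-3, 0.5, 1], "turn": [0, 0, 0], "grip": 0.83}
    - {"dp": [-6, 0.5, 1], "turn": [0, 0, 0], "grip": 0.83}
    - {"dp": [-9, 0.5, 1], "turn": [0, 0, 0], "grip": 0.83}
    - {"dp": [-12, 0.5, 1], "turn": [0, 0, 0], "grip": 0.83}
    - {"dp": [-15, 0.5, 1], "turn": [0, 0, 0], "grip": 0.83}
    - {"dp": [-18, 0.5, 1], "turn": [0, 0, 0], "grip": 0.83}
    - {"dp": [-21, 0.5, 1], "turn": [0, 0, 0], "grip": 0.83}
    - {"dp": [-24, 0.5, 1], "turn": [0, 0, 0], "grip": 0.83}

```text
time_s: 4.4
position: [0.5277, 0.0448, 0.0465]
tcp_rot: [[-0.246, 0.969, -0.0], [0.969, 0.246, 0.0], [0.0, -0.0, -1.0]]
force: [-2.7, 4.6, 4.1]
opening: 0.832
```

```bash
python3 look.py 4
```

```text
t 4.4 tester pos [-138.   -27.7   46.5] dp [-138.     0.6    0.5] turn [-0.01 -0.01  0.06] F [-2.66  4.59  4.08] op 0.832
top bar slope ang 0.395 gate~ 0.795 z@-70 31.8 493
scene bar slope ang 0.46 gate~ 0.86 z@-70 32.3 81
```

View pics/top4.png

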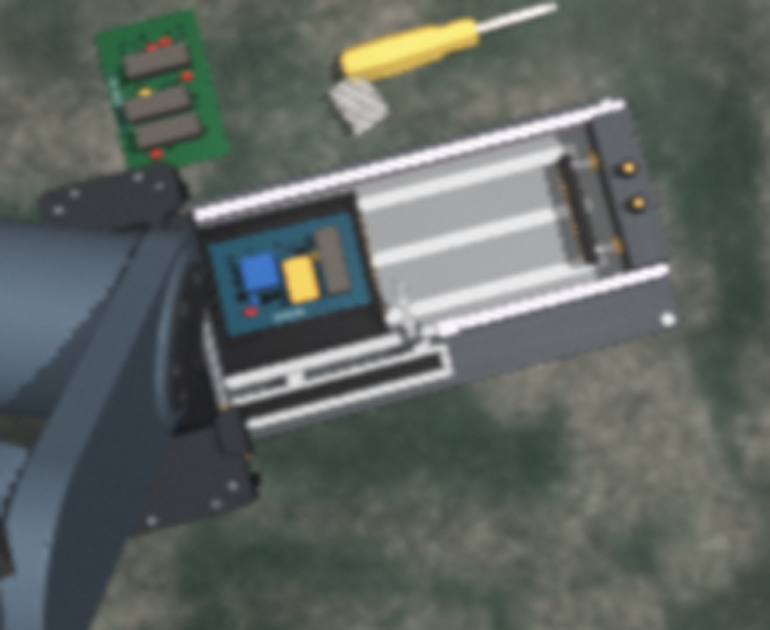

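The gate is held at about 0.8 rad and the carrier is sliding straight. I'll keep pushing.

Call:
jog_arm:
  rows:
    - {"dp": [-5, 0, 0], "turn": [0, 0, 0], "grip": 0.83}
    - {"dp": [-10, 0, 0], "turn": [0, 0, 0], "grip": 0.83}
    - {"dp": [-15, 0, 0], "turn": [0, 0, 0], "grip": 0.83}
    - {"dp": [-20, 0, 0], "turn": [0, 0, 0], "grip": 0.83}
    - {"dp": [-25, 0, 0], "turn": [0, 0, 0], "grip": 0.83}
    - {"dp": [-30, 0, 0], "turn": [0, 0, 0], "grip": 0.83}
    - {"dp": [-35, 0, 0], "turn": [0, 0, 0], "grip": 0.83}
    - {"dp": [-40, 0, 0], "turn": [0, 0, 0], "grip": 0.83}
    - {"dp": [-44, 0, 0], "turn": [0, 0, 0], "grip": 0.83}
    - {"dp": [-47, 0, 0], "turn": [0, 0, 0], "grip": 0.83}

```text
time_s: 5.5
position: [0.5394, -0.001, 0.0465]
tcp_rot: [[-0.246, 0.969, -0.0], [0.969, 0.246, 0.0], [0.0, -0.0, -1.0]]
force: [-2.9, 4.3, 3.1]
opening: 0.827
```

```bash
python3 look.py 5
```

```text
t 5.5 tester pos [-90.7 -27.6  46.5] dp [-90.7   0.5   0.5] turn [-0.   -0.    0.05] F [-2.88  4.29  3.11] op 0.827
top bar slope ang 0.418 gate~ 0.818 z@-70 31.7 271
scene bar slope ang 0.417 gate~ 0.817 z@-70 32.0 277
```

View pics/top5.png

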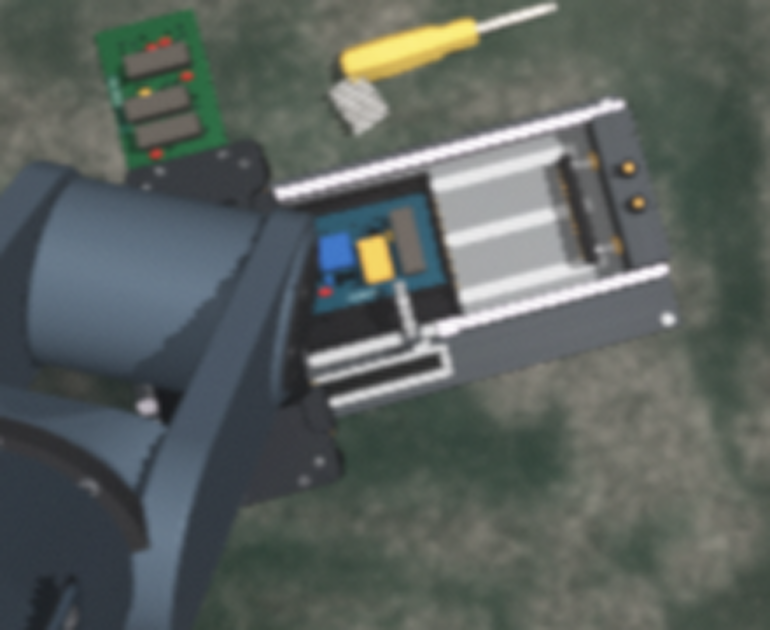

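Call:
jog_arm:
  rows:
    - {"dp": [-5, 0, 0], "turn": [0, 0, 0], "grip": 0.83}
    - {"dp": [-10, 0, 0], "turn": [0, 0, 0], "grip": 0.83}
    - {"dp": [-15, 0, 0], "turn": [0, 0, 0], "grip": 0.83}
    - {"dp": [-20, 0, 0], "turn": [0, 0, 0], "grip": 0.83}
    - {"dp": [-25, 0, 0], "turn": [0, 0, 0], "grip": 0.83}
    - {"dp": [-30, 0, 0], "turn": [0, 0, 0], "grip": 0.83}
    - {"dp": [-35, 0, 0], "turn": [0, 0, 0], "grip": 0.83}
    - {"dp": [-40, 0, 0], "turn": [0, 0, 0], "grip": 0.83}
    - {"dp": [-45, 0, 0], "turn": [0, 0, 0], "grip": 0.83}
    - {"dp": [-50, 0, 0], "turn": [0, 0, 0], "grip": 0.83}

```text
time_s: 6.6
position: [0.5514, -0.049, 0.0465]
tcp_rot: [[-0.246, 0.969, -0.001], [0.969, 0.246, 0.0], [0.0, -0.0, -1.0]]
force: [-2.8, 4.4, 3.9]
opening: 0.831
```

```bash
python3 look.py 6
cat > front.py <<'E'
from h import *
import sys
k=sys.argv[1]; g=float(sys.argv[2])
for n in ('top','scene'):
    a=np.load(n+k+'.npz'); q=tpts(cloud(n,a['d']),T)[a['d']>0]*1000
    if n=='top': q[:,2]-=2.9
    for y0,y1 in ((-40,-10),(-10,10),(10,40)):
        f=q[(q[:,0]>g-15)&(q[:,0]<g+15)&(q[:,1]>y0)&(q[:,1]<y1)&(q[:,2]>31.5)&(q[:,2]<38)]
        if len(f): print(n,y0,len(f),"front",np.percentile(f[:,0],[50,90,98]).round(1))
    h=q[(q[:,0]>105)&(q[:,0]<132)&(abs(q[:,1])<30)&(q[:,2]>35)&(q[:,2]<48)]
    if len(h): print(n,"head",np.percentile(h[:,0],[3,20,50]).round(1),len(h))
E
python3 front.py 6 86; python3 front.py 4 -13; python3 front.py 5 35
```

```text
t 6.6 tester pos [-41.2 -27.7  46.5] dp [-41.2   0.6   0.5] turn [-0.02 -0.02  0.08] F [-2.75  4.4   3.91] op 0.831
top bar slope ang 0.432 gate~ 0.832 z@-70 31.6 64
scene bar slope ang 0.423 gate~ 0.823 z@-70 32.0 434
top -40 23 front [81.7 83.5 84. ]
top -10 15 front [82.  83.4 83.9]
top 10 26 front [82.3 84.  84.2]
top head [115.  116.3 118.7] 103
top -40 28 front [-14.7 -13.1 -12.6]
top -10 13 front [-14.6 -12.9 -12.6]
top 10 27 front [-14.1 -12.1 -11.8]
top head [115.  116.1 118.6] 104
top -40 21 front [32.  33.7 34.2]
top -10 12 front [32.7 34.5 34.6]
top 10 27 front [33.  35.  35.3]
top head [115.  116.3 118.6] 103
scene 10 2 front [33.1 34.  34.2]
```

View pics/top6.png

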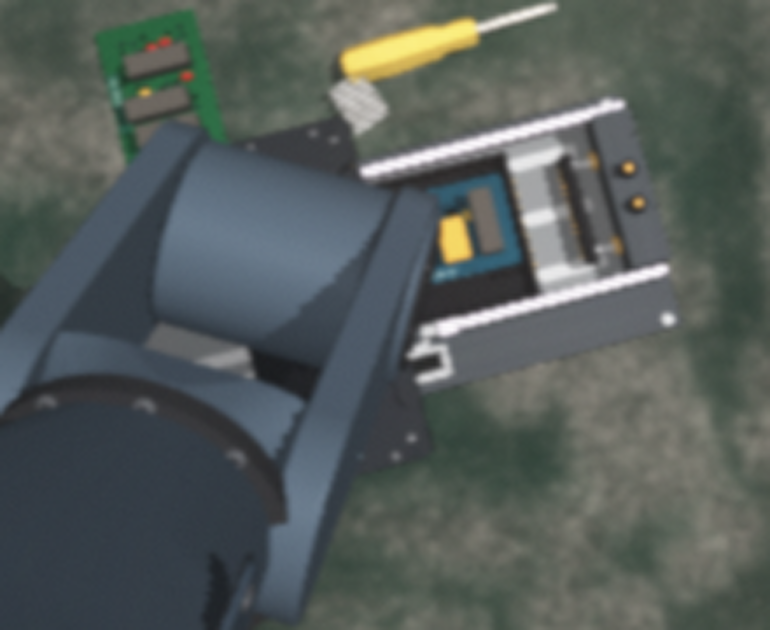

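Call:
jog_arm:
  rows:
    - {"dp": [-4, 0, 0], "turn": [0, 0, 0], "grip": 0.83}
    - {"dp": [-8, 0, 0], "turn": [0, 0, 0], "grip": 0.83}
    - {"dp": [-12, 0, 0], "turn": [0, 0, 0], "grip": 0.83}
    - {"dp": [-16, 0, 0], "turn": [0, 0, 0], "grip": 0.83}
    - {"dp": [-20, 0, 0], "turn": [0, 0, 0], "grip": 0.83}
    - {"dp": [-23, 0, 0], "turn": [0, 0, 0], "grip": 0.83}
    - {"dp": [-26, 0, 0], "turn": [0, 0, 0], "grip": 0.83}
    - {"dp": [-28, 0, 0], "turn": [0, 0, 0], "grip": 0.83}
    - {"dp": [-28, 0, 0], "turn": [0, 0, 0], "grip": 0.83}

```text
time_s: 7.6
position: [0.5584, -0.0763, 0.0465]
tcp_rot: [[-0.246, 0.969, -0.0], [0.969, 0.246, -0.0], [-0.0, -0.0, -1.0]]
force: [-3.2, 3.0, 4.1]
opening: 0.829
```

```bash
python3 look.py 7; python3 front.py 7 112
```

```text
t 7.6 tester pos [-13.  -27.6  46.5] dp [-13.    0.6   0.5] turn [-0.02  0.    0.06] F [-3.17  2.99  4.09] op 0.829
scene bar slope ang 0.428 gate~ 0.828 z@-70 31.9 470
top -40 42 front [111.4 122.2 123.2]
top -10 28 front [112.5 120.7 122.4]
top 10 41 front [112.1 121.6 123.4]
top head [112.7 116.  118.4] 109
```

View pics/top7.png

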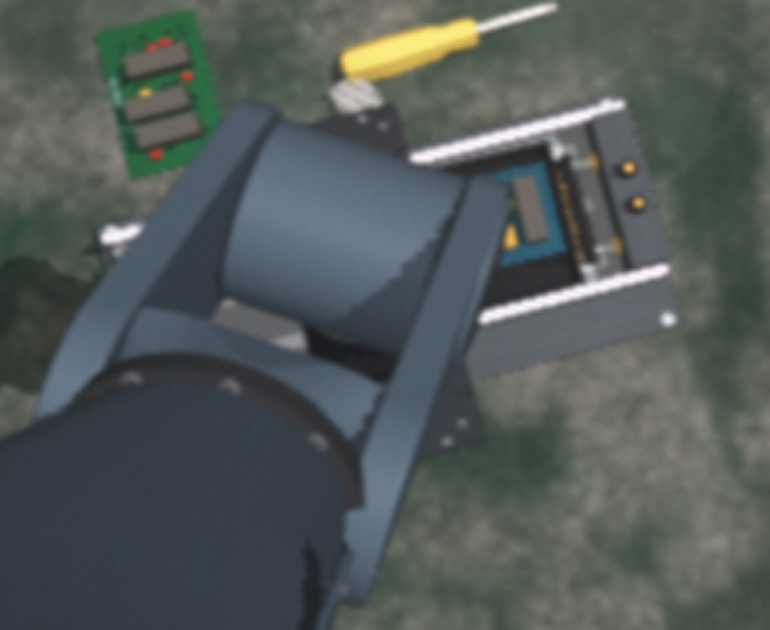

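View pics/scene7.png

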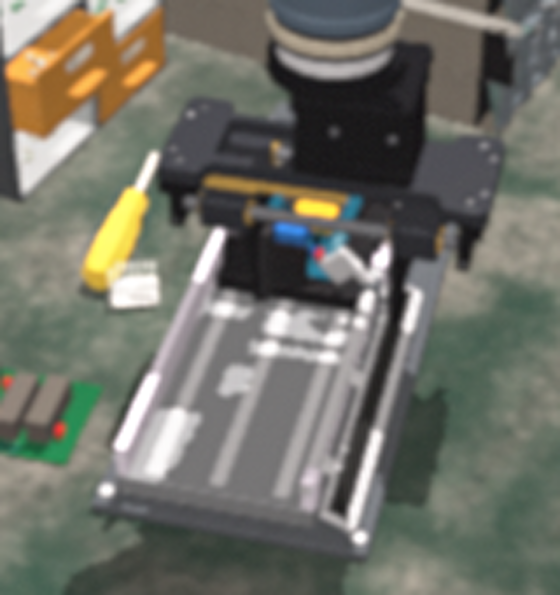

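Call:
jog_arm:
  rows:
    - {"dp": [-1.5, 0, 0], "turn": [0, 0, 0], "grip": 0.83}
    - {"dp": [-3, 0, 0], "turn": [0, 0, 0], "grip": 0.83}
    - {"dp": [-4.5, 0, 0], "turn": [0, 0, 0], "grip": 0.83}
    - {"dp": [-6, 0, 0], "turn": [0, 0, 0], "grip": 0.83}
    - {"dp": [-7.5, 0, 0], "turn": [0, 0, 0], "grip": 0.83}
    - {"dp": [-9, 0, 0], "turn": [0, 0, 0], "grip": 0.83}
    - {"dp": [-10, 0, 0], "turn": [0, 0, 0], "grip": 0.83}
    - {"dp": [-10, 0, 0], "turn": [0, 0, 0], "grip": 0.83}

```text
time_s: 8.5
position: [0.5604, -0.0851, 0.0465]
tcp_rot: [[-0.246, 0.969, -0.001], [0.969, 0.246, 0.001], [0.001, -0.001, -1.0]]
force: [-3.6, 5.1, 5.0]
opening: 0.829
```

```bash
cat > head.py <<'E'
from h import *
import sys
for k in sys.argv[1:]:
    a=np.load('top'+k+'.npz'); q=tpts(cloud('top',a['d']),T)[a['d']>0]*1000; q[:,2]-=2.9
    h=q[(q[:,0]>107)&(q[:,0]<136)&(abs(q[:,1])<28)&(q[:,2]>39.5)&(q[:,2]<46)]
    f=q[(q[:,0]>100)&(q[:,0]<130)&(abs(q[:,1])<40)&(q[:,2]>32)&(q[:,2]<37.5)]
    print(k,"head",len(h),np.percentile(h[:,0],[2,10,50,90,98]).round(1),"wall",np.percentile(f[:,0],[50,90]).round(1) if len(f) else '')
E
python3 look.py 8; python3 head.py 5 6 7 8
```

```text
t 8.5 tester pos [ -4.  -27.8  46.5] dp [-4.   0.8  0.5] turn [-0.06 -0.08  0.07] F [-3.62  5.06  5.04] op 0.829
scene bar slope ang 0.428 gate~ 0.828 z@-70 32.1 492
5 head 18 [115.9 116.6 118.4 121.4 121.9] wall [117.9 122.3]
6 head 30 [115.1 116.  118.6 121.3 121.8] wall [118.2 122.8]
7 head 36 [115.1 115.9 118.7 121.5 122.2] wall [111.4 121.8]
8 head 25 [121.7 122.9 125.3 127.9 128.5] wall [120.5 127.6]
```

View pics/top8.png

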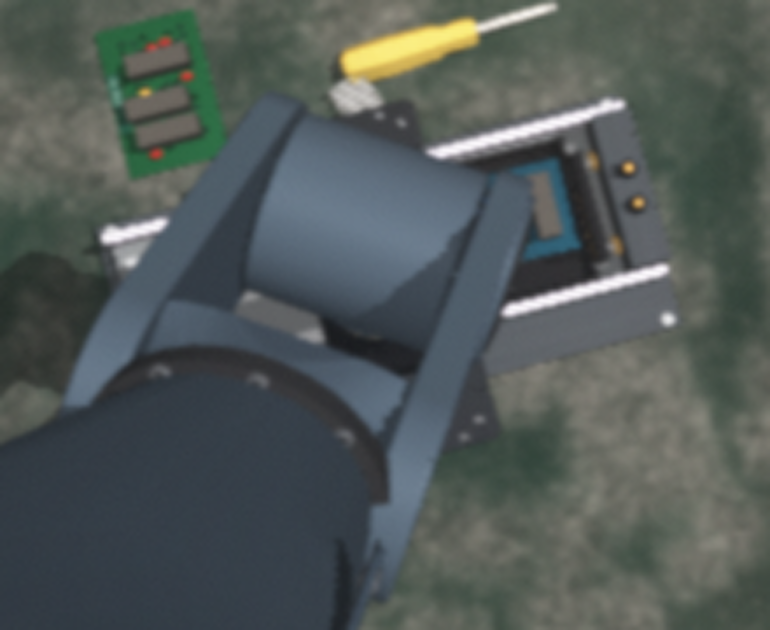

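View pics/scene8.png

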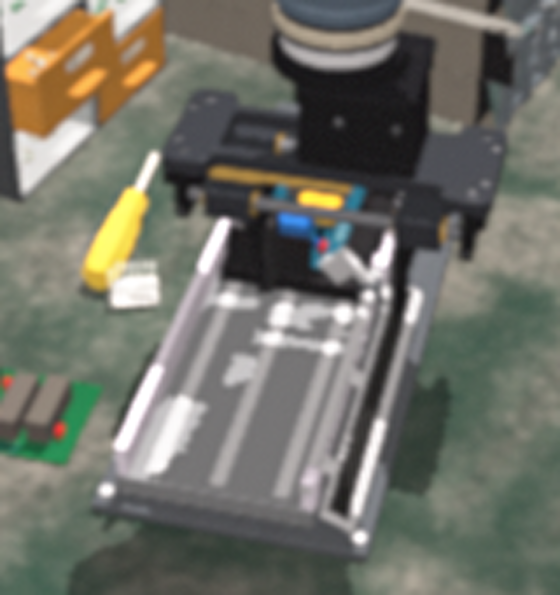

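Call:
jog_arm:
  rows:
    - {"dp": [-1, 0, 0], "turn": [0, 0, 0], "grip": 0.83}
    - {"dp": [-2, 0, 0], "turn": [0, 0, 0], "grip": 0.83}
    - {"dp": [-3, 0, 0], "turn": [0, 0, 0], "grip": 0.83}
    - {"dp": [-3, 0, 0], "turn": [0, 0, 0], "grip": 0.83}
    - {"dp": [-3, 0, 0], "turn": [0, 0, 0], "grip": 0.83}

```text
time_s: 9.1
position: [0.5609, -0.0877, 0.0465]
tcp_rot: [[-0.246, 0.969, -0.002], [0.969, 0.246, 0.001], [0.002, -0.001, -1.0]]
force: [-3.1, 5.1, 4.2]
opening: 0.831
```

```bash
python3 look.py 9; python3 head.py 8 9
```

```text
t 9.1 tester pos [ -1.3 -27.9  46.5] dp [-1.3  0.9  0.5] turn [-0.07 -0.1   0.08] F [-3.14  5.14  4.19] op 0.831
scene bar slope ang 0.41 gate~ 0.81 z@-70 32.0 504
8 head 25 [121.7 122.9 125.3 127.9 128.5] wall [120.5 127.6]
9 head 28 [107.1 107.3 127.1 130.4 131.1] wall [122.5 127.5]
```

Call:
jog_arm:
  rows:
    - {"dp": [-1.5, 0, -7], "turn": [0, 0, 0], "grip": 0.83}
    - {"dp": [-4, 0, -16], "turn": [0, 0, 0], "grip": 0.83}
    - {"dp": [-4.5, 0, -24], "turn": [0, 0, 0], "grip": 0.83}
    - {"dp": [-4.5, 0, -36], "turn": [0, 0, 0], "grip": 0.83}
    - {"dp": [-4.5, 0, -60], "turn": [0, 0, 0], "grip": 0.83}
    - {"dp": [-4.5, 0, -90], "turn": [0, 0, 0], "grip": 0.83}
    - {"dp": [-4.5, 0, -110], "turn": [0, 0, 0], "grip": 0.83}
    - {"dp": [-4.5, 0, -110], "turn": [0, 0, 0], "grip": 0.83}

```text
time_s: 10.0
position: [0.566, -0.0947, 0.1608]
tcp_rot: [[-0.245, 0.969, 0.01], [0.969, 0.246, -0.004], [-0.006, 0.008, -1.0]]
force: [0.4, -0.7, -0.2]
opening: 0.824
```

```bash
python3 look.py 10; python3 head.py 9 10
```

```text
t 10.0 tester pos [  6.7 -24.7 160.8] dp [  7.5  -3.3 114.8] turn [0.48 0.37 0.05] F [ 0.38 -0.66 -0.19] op 0.824
top bar slope ang -0.36 gate~ 0.04 z@-70 48.6 260
scene bar slope ang -0.358 gate~ 0.042 z@-70 48.1 494
9 head 28 [107.1 107.3 127.1 130.4 131.1] wall [122.5 127.5]
10 head 20 [122.7 123.7 125.9 128.6 129.7] wall [122. 128.]
```

View pics/scene10.png

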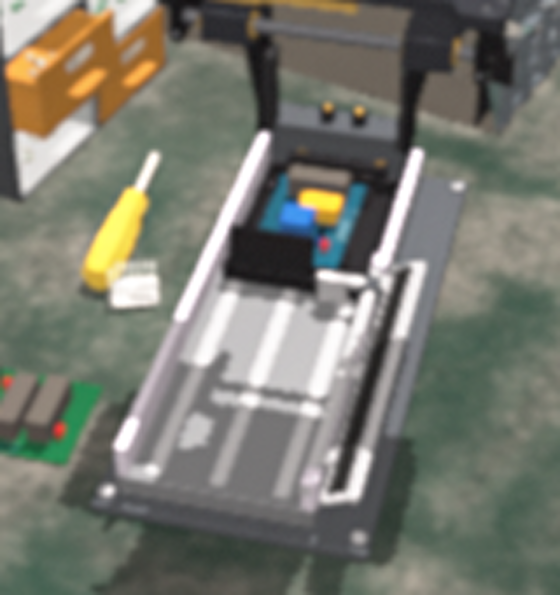

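Call:
jog_arm:
  rows:
    - {"dp": [30, 0, -30], "turn": [0, 0, 0], "grip": 0.83}
    - {"dp": [70, -20, -60], "turn": [0, 0, 0], "grip": 0.83}
    - {"dp": [110, -50, -80], "turn": [0, 0, 0], "grip": 0.83}
    - {"dp": [150, -80, -80], "turn": [0, 0, 0], "grip": 0.83}
    - {"dp": [180, -100, -80], "turn": [0, 0, 0], "grip": 0.83}
    - {"dp": [180, -100, -80], "turn": [0, 0, 0], "grip": 0.83}
    - {"dp": [180, -100, -80], "turn": [0, 0, 0], "grip": 0.83}

```text
time_s: 10.8
position: [0.4211, 0.0572, 0.2361]
tcp_rot: [[-0.247, 0.969, -0.0], [0.969, 0.247, -0.0], [-0.0, -0.0, -1.0]]
force: [0.3, -0.1, 0.3]
opening: 0.83
```

```bash
python3 look.py 11; python3 head.py 5 9 11
python3 - <<'E'
from h import *
def fit(n,k):
    a=np.load(n+k+'.npz'); d=a['d']; q=tpts(cloud(n,d),T)[d>0]*1000
    if n=='top': q[:,2]-=2.9
    b=q[(q[:,0]>-100)&(q[:,0]<10)&(q[:,1]<-58)&(q[:,1]>-90)&(q[:,2]>20)&(q[:,2]<62)]
    for _ in range(3):
        kf=np.polyfit(b[:,1],b[:,2],1); r=b[:,2]-np.polyval(kf,b[:,1]); b=b[abs(r)<max(2.5,2*r.std())]
    return np.arctan(kf[0]),np.polyval(kf,-70),len(b)
for n in('top','scene'):
    for k in('0','2','10','11'): print(n,k,fit(n,k))
E
```

```text
t 10.8 tester pos [-176.  -128.1  236.1] dp [-176.2  100.7  190.1] turn [-0.03  0.01  0.15] F [ 0.3  -0.06  0.31] op 0.83
top bar slope ang -0.371 gate~ 0.029 z@-70 48.3 642
scene bar slope ang -0.363 gate~ 0.037 z@-70 48.1 483
5 head 18 [115.9 116.6 118.4 121.4 121.9] wall [117.9 122.3]
9 head 28 [107.1 107.3 127.1 130.4 131.1] wall [122.5 127.5]
11 head 31 [123.2 123.7 126.7 129.2 129.7] wall [121.7 127.5]
top 0 (np.float64(-0.36803367588274644), np.float64(48.32301660875817), 458)
top 2 (np.float64(-0.35683221317572555), np.float64(48.19535580431059), 474)
top 10 (np.float64(-0.3557688158488961), np.float64(48.538417227019345), 238)
top 11 (np.float64(-0.3741452174604175), np.float64(48.2765072587938), 470)
scene 0 (np.float64(-0.373154042805815), np.float64(48.203637442428104), 341)
scene 2 (np.float64(0.6637001068474), np.float64(60.32095646996326), 6)
scene 10 (np.float64(-0.36062543448484563), np.float64(48.04554070794339), 347)
scene 11 (np.float64(-0.3597339221883443), np.float64(48.11637894738308), 338)
```

View pics/top11.png

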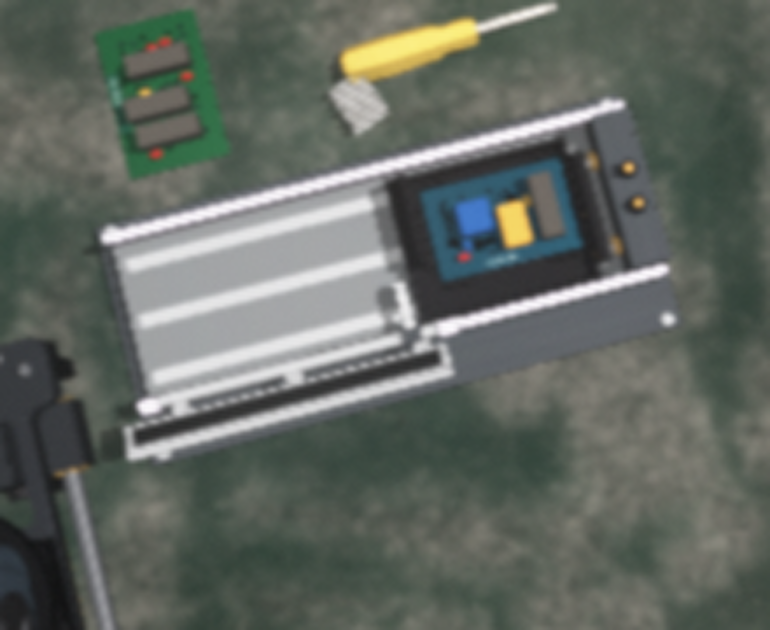

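View pics/scene11.png

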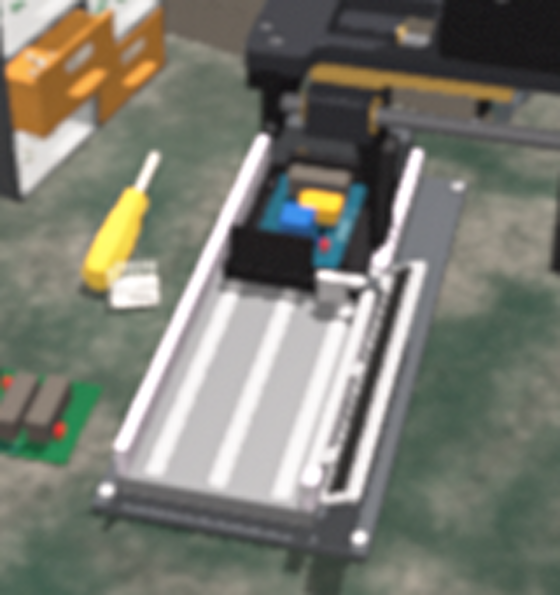

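The gate is shut behind the carrier, with the bar slope back at its starting value. The contact head is pressed back about 8 mm and the arm is clear, so I'm handing in.

```bash
python3 -c "
from h import *
print(bot.hand_in())"
```

```text
the job is handed in; nothing more can be done
None
```

The board is loaded and locked in, and I handed the job in at about 11 s. No verdict was reported.

**What I did:** one finger held the bar down, with the gate at about 0.8 rad throughout. The other finger pushed the carrier by the foot of its plate until the head was back about 9 mm. Then I lifted, moving slightly forward, so the gate snapped shut behind the carrier, and moved the arm clear.

**Last checks, from the two cameras:**
- **Gate:** the bar slope is back at its starting value in both views (top -0.374 rad against -0.368, scene -0.360 against -0.373), so I read the gate as shut.
- **Contact head:** it is pressed back about 7.5–8 mm.
- **Carrier:** it is past the blade at roughly x = +64 mm and lies straight. This position is worked out from the head travel, not measured directly.
- **Board and bystanders:** the board looks seated and the green board, heat sink and screwdriver look undisturbed. I judged these by eye and did not measure them.
- **Robot contact:** the force on the tool was near zero.

No check failed. The only disagreement was the two cameras reading the held-up gate up to 0.07 rad apart early on (lowest reading 0.68, scene view).

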